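Isolate the spin guard and ease its jammed gate open

ROBOT

A 6-joint arm with a two-finger parallel gripper is mounted at the origin on a cart in front of the work surface, level with it; the furniture and walls round the work are solid. World frame = base frame: x ahead of the robot, y to its left, z up, the work surface at z = 0. Lengths are in m, angles in degrees, forces in N, time in s.
With the tool pointing down it reaches from about 0.25 to 0.725 m from the base axis. Payload 9.7 kg.
Tool frame: the origin (TCP) lies on the centre line of the jaws, within the pads' length; the fingertips stand tip_reach ahead of it and the grasp point (between the pads) lies 2 mm behind it (tip_reach is the distance from the TCP to the fingertips, in m); z points along the fingers, y is the direction in which the jaws open and shut (so a half turn about z gives the same grasp; the last joint's range is limited). The gripper opens to 85 mm and grips with 20 to 120 N. Pads are 22 mm wide; open, the fingers measure 114 mm over their backs; the gripper's body (76 mm by 85 mm) begins 54 mm behind the grasp point. The pads swing forward as they close: fully open they stand 13 mm farther back than shut.
Start: joints at [-75.516, 4.979, 10.078, 95.1, 0, 90], TCP at [0.138, -0.533, 0.248] pointing down, gripper open.
Joint ranges: [-179.16, 179.16], [-48.56, 103.87], [-65.8, 70.77], [-126.05, 130.52], [-82.76, 87.17], [-180, 180]. Speed limits (degrees/s): [127.2, 127.2, 147.25, 180, 180, 180].

INTERFACE

Orientations are given as [roll, pitch, yaw] about the fixed x, y, z axes, in that order (R = Rz(yaw) Ry(pitch) Rx(roll)).
In Python, from workcell import get_obs, camera, calibration, job_done, tip_reach gives the robot as it stands.
- The arm moves only by the tool apply_moves, never from a script. Its argument "rows" is a list of rows, each a list of 7 numbers: the shift along the world's x, y, z in mm, then the turn, a rotation vector about the world's x, y, z in degrees, then the closure, from 0 (fully open) to 1 (shut). A call has 1 to 20 rows; each row shifts and turns the commanded pose from where the row before left it; what a row does not reach is not made up. A row lasts 1/8 s, in which the tool goes at most 62.5 mm and 10.7 degrees, less where a joint would pass 70% of its speed; a pose out of reach is approached as far as the arm can. A call with a gripper value outside its range is refused whole. The fingers move at their own pace and stop on an object; "grip_force" is the grip in N (left out, the last holds). Time passes only in rows, so rows that do not move let the fingers close. It gives the time, the measured TCP pose, the force and the opening at its end, in the units of the state.
- get_obs(): the state, without advancing time (a new reading comes with each control period).
- camera(name): name is "scene" or "top" or "wrist"; returns the picture (420x560x3 uint8, red, green, blue); there is no depth.
- calibration(name): a dict with "intrinsics" (3x3 intrinsics, pixels), "dist" ([k1, k2, p1, p2, k3] as OpenCV has them; the pictures are not rectified), "T" (4x4, takes a point from camera to world coordinates); the wrist camera has in their place "mount" (4x4, takes a point from camera to tool coordinates, whose origin is the TCP and whose axes are the flange's). Camera axes: x right, y down, z forward; pixel columns grow to the right and rows downward; lengths in m; the calibration is good to about 2 mm. A picture is of the moment at which its call begins: read the wrist's pose just before it. calibration takes no time and is no camera call.
- job_done(): hands the job in, once; it reports no verdict.
The state is a dict: "time": time; "q": joint angles; "qd": joint speeds; "joint_efforts": joint torques, N m; "ee_pos": TCP position; "tcp_rot": TCP orientation; "wrist_force": force on the tool from outside, world axes, zero at the start; "torque": the same for the moment, N m; "opening": finger opening in m.
Only numpy, scipy, OpenCV 4.12 (cv2) and the standard library are available. Lean on these libraries where they do the work, as an engineer would, in place of code of your own. Each camera call takes 0.05 s, during which the arm holds its last target.

TASK

First turn the isolator handle beside the spin guard from ON to OFF. The gate's barrel bolt sags and its notch is caught on the bent-up lip of the keeper: do not force it, lift the bolt by its knob while you draw it fully back out of the keeper, then pull the gate about a hand's width ajar. The gate closes by itself, so finish while holding it ajar and still, with the bolt drawn back and the isolator off; leave the loose things on the bench alone.

Things in the scene. Friction and masses are not known exactly. Their poses are not given: they have to be found in the camera images.
- guard: Spin guard fixed to the bench: steel base plate 200 x 360 mm, aluminium frame with clear panes, 200 mm high, a small rotor inside. Origin under the middle of the base plate; its x axis points into the guard, away from the robot, y to the left along the front, z up. The front face (posts and gate flush) lies at x = -90 mm; the right front post, which carries the keeper, spans y = -170 to -140 mm; the gate's hinge is at the left.
- isolator_box: Grey box 84 x 84 x 62 mm fixed to the bench in front and to the right of the guard and square to it, with a black 60 mm plate 5 mm thick on top and a conduit to the guard. Origin under its middle. Marks on the plate: white dot at the left (+y of the box) = OFF, white line at the far side (+x) = ON.
- isolator (a joint): Isolator handle, turning about the vertical axis through its box. 0 = OFF (bar points left, +y of the box), 1.571 = ON (bar points away from the robot, +x of the box); ON to OFF is a quarter turn anticlockwise seen from above. A spring shoe on its square shaft holds it at both ends: it resists with up to about 0.15 N m until half way, then throws the handle to the other end.
- isolator_grip (a point): Point to grip on the isolator handle, on its axis, 93 mm above the bench and 10 mm below the handle's top. The handle is a black bar 14 mm wide, 60 mm long and 28 mm high on a disc of 48 mm; this point's y axis runs along the bar to its pointer end, x across it, z up.
- gate (a joint): Gate of the guard: aluminium frame 280 mm wide, 180 mm high (top 200 mm above the bench), 20 mm thick, with a clear pane. 0 = shut; grows as the free right edge swings out towards the robot (0.35 rad = 100 mm gap at the edge). A spring closes it: about 0.5 N m when shut, 0.8 N m at 0.4 rad. The shot bolt keeps it from opening.
- gate_hinge (a point): Point on the gate's vertical hinge axis at the left post, in the gate's mid plane, 176 mm above the bench. Its axes turn with the gate: x points into the guard, y from the free edge towards the hinge, z up.
- gate_edge (a point): Middle of the gate's free right edge, 280 mm from the hinge axis, 176 mm above the bench.
- bolt_plate (a joint): Tilt of the barrel bolt's mounting plate, which hangs from its rear rivet; plate, rod and knob tilt together about a level axis at right angles to the gate, 135 mm from the knob while the bolt is shot. 0 = hanging (nose 3.7 degrees down, its weight alone brings it there); grows as the bolt is lifted, rod level at 0.065, upper stop 0.085 (knob about 11 mm higher). While the bolt is shot, at least 0.033 (knob 4.5 mm higher) is needed to pass the keeper's lip.
- bolt (a joint): Slide of the barrel bolt's 16 mm rod in the plate. 0 = shot into the keeper; grows as it is drawn back towards the gate's hinge; 0.050 = fully back. About 1.5 N of friction, no spring. A 7 mm deep notch under the rod is caught on the lip after 3 to 5 mm unless the bolt is lifted; the lift is needed up to 0.024, beyond which the nose is out of the keeper.
- bolt_knob (a point): Point to grip on the bolt's knob: a round steel knob, 20 mm across and 36 mm long, that stands out from the gate's front; this point is the middle of its length and lies 52 mm in front of the gate's face, about 33 mm below the gate's top when hanging. Its x axis runs along the knob towards the gate, its y axis along the rod towards the hinge (the way the bolt is drawn), z up. Weight to lift here: 2 to 3 N.
- keeper_lip (a point): Top of the bent-up lip at the mouth of the steel keeper on the right front post, 161 mm above the bench; 24 mm wide and 4 mm thick. The keeper's front wall, 38 mm high, stops the bolt's nose from coming out forwards.
- oil_bottle: Loose dropper bottle, 38 mm across, 104 mm high, right of the isolator; origin under its middle. To be left alone.
- trial_block: Loose aluminium block with three brass studs, 32 x 56 x 27 mm, near the bench edge before the guard; origin under its middle. To be left alone.
- tape_roll: Loose roll of masking tape, 100 mm across, 18 mm high, near the bench edge at the left; origin under its middle. To be left alone.
- screwdriver: Loose screwdriver, 158 mm long, on the right of the bench; origin under its middle, y axis along it. To be left alone.

How it is judged (in metres and radians):
On the way, in this order (a step that is already met when the one before it is completed fails the run):
1. the isolator handle is in its OFF detent (value of joint isolator below 0.15 rad), for 0.2 s.
2. the bolt is drawn out of the keeper (value of joint bolt above 0.035 m), for 0.1 s.
At the end, for the whole second after the job is handed in: Isolator within 0.15 rad of OFF; bolt drawn back at least 30 mm; gate open between 0.2 and 0.65 rad (about 6 to 17 cm at its edge), still (under 0.08 rad/s) and held there by the robot's fingers against its closing spring (value of joint isolator below 0.15 rad and value of joint bolt above 0.03 m and value of joint gate between 0.2 and 0.65 rad and velocity of joint gate between -0.08 and 0.08 rad/s and contact force between the fingers and gate above 0.5 N); the arm keeps its last pose, push and grip.
It fails at once if the gate is opened while the isolator is not off (value of joint isolator above 0.3 rad and value of joint gate above 0.06 rad).
It fails at once if the bolt is forced against the keeper with more than 50 N (contact force between bolt and keeper above 50 N).
It fails at once if a loose thing on the bench is shoved more than 3 cm (distance of any of oil_bottle, trial_block, tape_roll, screwdriver from where it was at the start of the episode above 0.03 m).
It also fails if it takes over 51 s, if anything falls off the work surface, if the arm or the gripper's body presses on something with over 40 N, if the wrist force passes 120 N, or if a joint passes its speed limit or range.

## Working session

There is one attempt and no reset: what is moved stays moved. The work goes in short steps, Python scripts to look and compute and a tool call to move; the robot and the scene stay as the last step left them, time stands still between calls to the robot, and variables do not carry over. Pictures are saved under pics/ and viewed, and the job is handed in when it is done.

Besides the shell and the picture viewer there is one more tool, called after "Emit:" as name([rows], argument=value, ...), one row to a line, values as JSON. apply_moves: Moves the arm, as the interface text tells. Its arguments: {"type":"object","properties":{"rows":{"type":"array","items":{"type":"array","items":{"type":"number"}}},"grip_force":{"type":"number"}},"required":["rows"]}

```bash
mkdir -p pics; ls; python3 - <<'E'
from workcell import *
import cv2
print(get_obs(), tip_reach() if callable(tip_reach) else tip_reach)
for n in ["scene","top","wrist"]:
    c=calibration(n); print(n,{k:(v.tolist() if hasattr(v,'tolist') else v) for k,v in c.items()})
    cv2.imwrite(f"pics/{n}0.png",camera(n)[:,:,::-1])
E
```

```text
pics
{'time': 0.0, 'q': array([-7.55163667e+01,  5.01025543e+00,  1.00343895e+01,  9.50998794e+01,
        2.17508145e-03,  9.00021183e+01]), 'qd': array([-0.05162321, -0.03031445,  0.00924262, -0.00282965,  0.02863634,
       -0.09940269]), 'joint_efforts': array([ 2.99103849e-03, -5.20394647e+01,  4.64797318e+01,  1.65654626e-02,
        3.95705570e-05,  3.93572364e-06]), 'ee_pos': array([ 0.13751403, -0.53231389,  0.24759059]), 'tcp_rot': array([-1.79924255e+02, -2.17227913e-03,  1.44815122e+01]), 'wrist_force': array([-0.42918883,  0.99670824,  0.61147322]), 'torque': array([-0.00341046,  0.0250555 ,  0.02555477]), 'opening': 0.08570929079789723} 0.017
scene {'intrinsics': [[379.8032482380025, 0.0, 280.832167361622], [0.0, 379.8032482380025, 207.31339413602305], [0.0, 0.0, 1.0]], 'dist': [-0.03744620505129689, 0.0, 0.0, 0.0, 0.0], 'T': [[-0.6416755820399855, -0.5278435451502136, 0.5564473373616773, -0.06423077409738476], [-0.7669618324190647, 0.44603801788591163, -0.4613237845730456, 0.4925242449820292], [-0.004689885503545851, -0.7227940774824194, -0.6910475573578869, 0.83388188
[... 293 characters left out ...]
0139418797035], [-0.9999014482567488, 0.002883479638674974, -0.013739698658645117, 0.03434698936165994], [0.012959516770281827, -0.18676431919556097, -0.9823192658196723, 1.170317853814558], [0.0, 0.0, 0.0, 1.0]]}
wrist {'intrinsics': [[364.88081992491567, 0.0, 288.8673799915436], [0.0, 364.88081992491567, 210.08904259625015], [0.0, 0.0, 1.0]], 'dist': [0.026489905283587502, 0.0, 0.0, 0.0, 0.0], 'mount': [[-0.0006202002147616631, -0.965442512925932, -0.2606153671350849, 0.06619949405603352], [0.9999996583707657, -0.000456353774970346, -0.0006892021355722681, -0.00044568776246156627], [0.0005464522350734161, -0.260615705544569, 0.9654424661332549, -0.12418887586172714], [0.0, 0.0, 0.0, 1.0]]}
```

View pics/scene0.png

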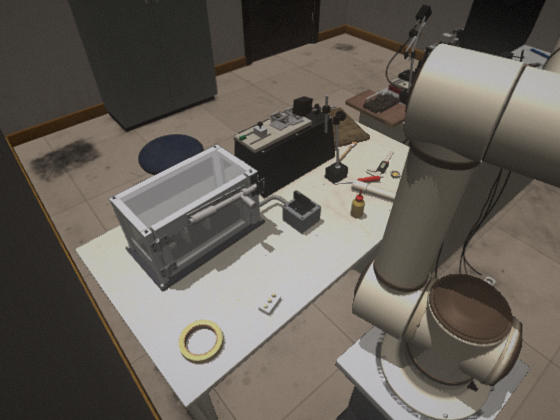

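View pics/top0.png

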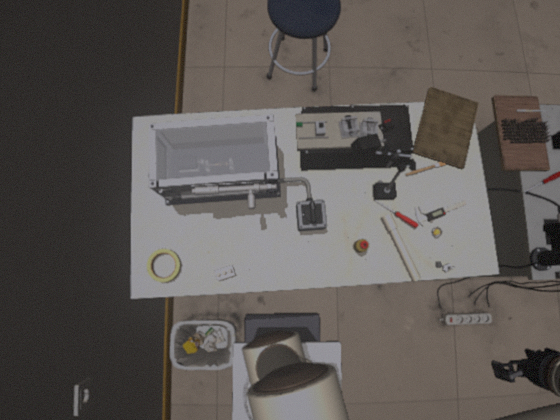

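View pics/wrist0.png

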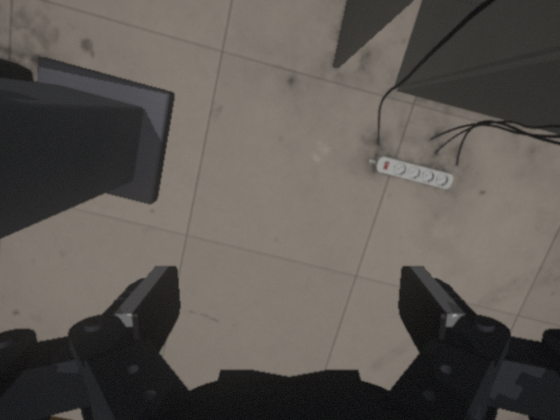

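```bash
cat > h.py <<'E'
import numpy as np, cv2
from workcell import *
from scipy.spatial.transform import Rotation as R
def ray(n,px,pose=None):
    c=calibration(n); K=np.array(c["intrinsics"]);d=np.array(c["dist"])
    if n=="wrist":
        T=np.eye(4);T[:3,:3]=R.from_euler('xyz',pose[1],degrees=True).as_matrix();T[:3,3]=pose[0];T=T@np.array(c["mount"])
    else: T=np.array(c["T"])
    u=cv2.undistortPoints(np.array([[px]],float),K,d)[0,0]
    v=T[:3,:3]@np.array([u[0],u[1],1]); return T[:3,3],v/np.linalg.norm(v)
def plane(n,px,z,pose=None):
    o,v=ray(n,px,pose); return o+v*(z-o[2])/v[2]
def tri(*rays):
    A=np.zeros((3,3));b=np.zeros(3)
    for o,v in rays:
        P=np.eye(3)-np.outer(v,v);A+=P;b+=P@o
    x=np.linalg.solve(A,b); return x,[np.linalg.norm((np.eye(3)-np.outer(v,v))@(x-o))*1e3 for o,v in rays]
def proj(n,p,pose=None):
    c=calibration(n); K=np.array(c["intrinsics"]);d=np.array(c["dist"])
    if n=="wrist":
        T=np.eye(4);T[:3,:3]=R.from_euler('xyz',pose[1],degrees=True).as_matrix();T[:3,3]=pose[0];T=T@np.array(c["mount"])
    else: T=np.array(c["T"])
    Ti=np.linalg.inv(T)
    return cv2.projectPoints(np.array([p],float),cv2.Rodrigues(Ti[:3,:3])[0],Ti[:3,3],K,d)[0].reshape(-1,2)
E
python3 - <<'E'
import cv2
a=cv2.imread("pics/top0.png")[105:285,135:385]
cv2.imwrite("pics/topc.png",cv2.convertScaleAbs(cv2.resize(a,(750,540),interpolation=cv2.INTER_CUBIC),alpha=1.5))
a=cv2.imread("pics/scene0.png")[140:290,100:330]
cv2.imwrite("pics/scenec.png",cv2.convertScaleAbs(cv2.resize(a,(790,515),interpolation=cv2.INTER_CUBIC),alpha=1.5))
E
```

```text
(no output)
```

View pics/topc.png

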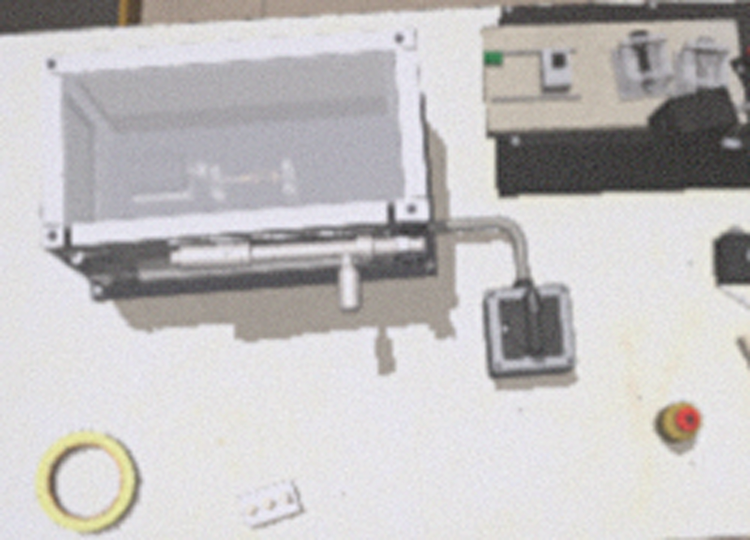

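View pics/scenec.png

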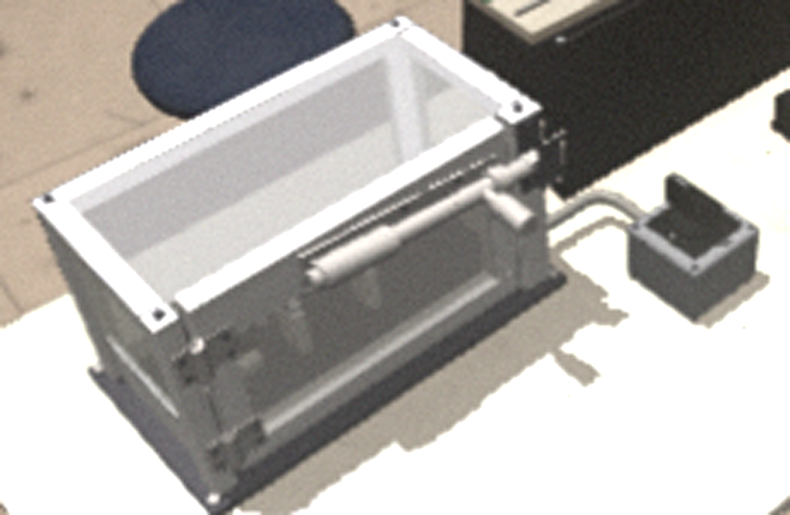

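```bash
python3 - <<'E'
from h import *
T=lambda x,y:(135+x/3,105+y/3)
S=lambda x,y:(100+x/3.435,140+y/3.435)
for n,p in dict(BR=(415,30),FR=(430,220),FL=(42,245),BL=(45,55)).items(): print(n,plane("top",T(*p),.2).round(4))
for n,p in dict(FR=(540,105),FL=(165,327),BL=(35,203),BR=(400,18)).items(): print("sc",n,plane("scene",S(*p),.2).round(4))
for n,p in dict(BL=(485,292),BR=(572,285),FR=(575,370),FL=(489,375)).items(): print("box",n,plane("top",T(*p),.062).round(4))
for n,p in dict(a=(530,285),b=(535,357)).items(): print("bar",n,plane("top",T(*p),.103).round(4))
print("knobtip",tri(ray("top",T(349,303)),ray("scene",S(528,219))))
print("knobroot",tri(ray("top",T(348,262)),ray("scene",S(490,190))))
print("knob z.167",plane("top",T(349,303),.167),plane("top",T(348,262),.167),plane("top",T(349,285),.167))
E
```

```text
BR [0.7737 0.0359 0.2   ]
FR [0.596  0.0232 0.2   ]
FL [0.5749 0.3622 0.2   ]
BL [0.7519 0.3711 0.2   ]
sc FR [0.5969 0.0261 0.2   ]
sc FL [0.5699 0.3569 0.2   ]
sc BL [0.7442 0.376  0.2   ]
sc BR [0.7692 0.0446 0.2   ]
box BL [ 0.559  -0.0322  0.062 ]
box BR [ 0.5658 -0.1183  0.062 ]
box FR [ 0.4813 -0.1189  0.062 ]
box FL [ 0.4768 -0.035   0.062 ]
bar a [ 0.5576 -0.0726  0.103 ]
bar b [ 0.4886 -0.0759  0.103 ]
knobtip (array([0.52742899, 0.09401073, 0.1688078 ]), [np.float64(1.4364533107626163), np.float64(1.4364533107626614)])
knobroot (array([0.5659173 , 0.09717264, 0.17266641]), [np.float64(1.5480518491125852), np.float64(1.5480518491125628)])
knob z.167 [0.52878396 0.09516482 0.167     ] [0.566104  0.0963758 0.167    ] [0.54510353 0.0953011  0.167     ]
```

Emit:
apply_moves([
  [27,32,0,0,0,-0.75,0.2],
  [27,32,0,0,0,-0.75,0.2],
  [27,32,0,0,0,-0.75,0.2],
  [27,32,0,0,0,-0.75,0.2],
  [27,32,0,0,0,-0.75,0.2],
  [27,32,0,0,0,-0.75,0.2],
  [27,32,0,0,0,-0.75,0.2],
  [27,32,0,0,0,-0.75,0.2],
  [27,32,0,0,0,-0.75,0.2],
  [27,32,0,0,0,-0.75,0.2],
  [27,32,0,0,0,-0.75,0.2],
  [27,32,0,0,0,-0.75,0.2],
  [27,32,0,0,0,-0.75,0.2],
  [27,41,0,0,0,-0.75,0.2],
  [0,0,0,0,0,0,0.2],
], grip_force=60)

```text
time: 2.02
ee_pos: [0.5166, -0.0732, 0.2474]
tcp_rot: [-180.0, 0.1, 4.2]
wrist_force: [-0.6, -0.0, -0.2]
opening: 0.0685
```

```bash
python3 - <<'E'
from h import *
o=get_obs();print(o['time'],o['ee_pos'],o['tcp_rot'],o['opening'],o['q'])
cv2.imwrite("pics/w1.png",camera("wrist")[:,:,::-1])
E
```

```text
2.025 [ 0.51659166 -0.07318322  0.24738112] [-1.79962346e+02  6.93946466e-02  4.17799978e+00] 0.0685074417313157 [-8.07451699e+00  1.14279749e+00  5.97388408e+00  9.49068914e+01
  2.20689835e-02  1.67747491e+02]
```

View pics/w1.png

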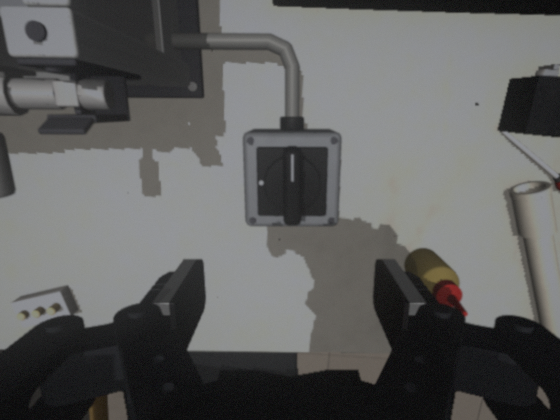

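```bash
python3 - <<'E'
from h import *
P=([.51659,-.07318,.24738],[-179.962,.0694,4.178])
c=[plane("wrist",p,.062,P) for p in [(244,130),(341,129),(341,225),(246,227)]]
print(np.round(c,4),np.mean(c,0))
print(plane("wrist",(292,147),.103,P),plane("wrist",(292.5,215),.103,P),plane("wrist",(262,183),.067,P),plane("wrist",(256,148),.067,P),plane("wrist",(326,147),.067,P),plane("wrist",(327,215),.067,P),plane("wrist",(257,216),.067,P))
# guard post front right top corner etc
for p in [(7,57),(78,57),(75,8)]: print(p,plane("wrist",p,.2,P))
E
python3 - <<'E'
import cv2
a=cv2.imread("pics/w1.png")[0:250,0:360]
cv2.imwrite("pics/w1c.png",cv2.convertScaleAbs(cv2.resize(a,(792,550),interpolation=cv2.INTER_CUBIC),alpha=1.8))
E
```

```text
[[ 0.5647 -0.0316  0.062 ]
 [ 0.5713 -0.1116  0.062 ]
 [ 0.4885 -0.1208  0.062 ]
 [ 0.4805 -0.0367  0.062 ]] [ 0.52627921 -0.07517976  0.062     ]
[ 0.55757258 -0.07170967  0.103     ] [ 0.50627865 -0.07592605  0.103     ] [ 0.52228627 -0.04910822  0.067     ] [ 0.55123462 -0.04262581  0.067     ] [ 0.55622562 -0.10019194  0.067     ] [ 0.49821201 -0.10684516  0.067     ] [ 0.49290147 -0.04631816  0.067     ]
(7, 57) [0.59545473 0.0547176  0.2       ]
(78, 57) [0.59801277 0.02480128 0.2       ]
(75, 8) [0.61695167 0.02429868 0.2       ]
```

View pics/w1c.png

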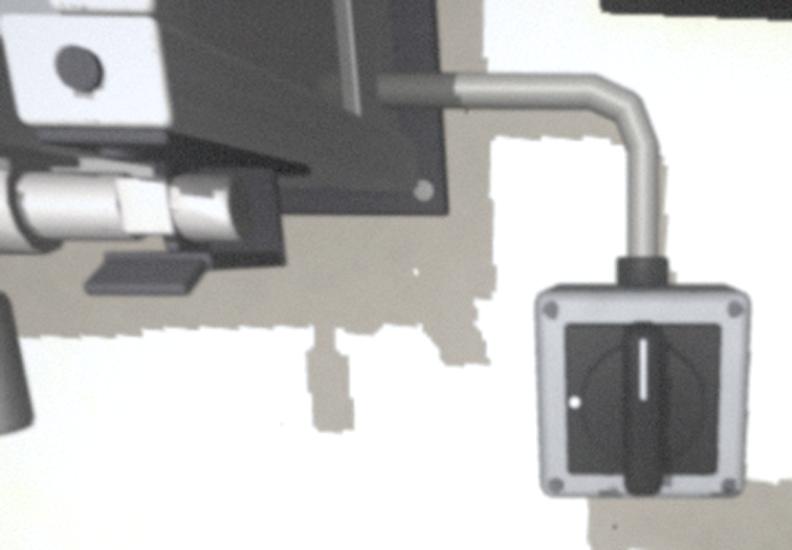

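Emit:
apply_moves([
  [7.4,-1.2,-20,0,0,0,0.3],
  [0,0,-35,0,0,0,0.4],
  [0,0,-40,0,0,0,0.5],
  [0,0,-35,0,0,0,0.5],
  [0,0,-20,0,0,0,0.5],
  [0,0,0,0,0,0,0.8],
  [0,0,0,0,0,0,1],
  [0,0,0,0,0,0,1],
  [0,0,0,0,0,0,1],
], grip_force=50)

```text
time: 3.2
ee_pos: [0.5221, -0.0752, 0.0986]
tcp_rot: [-179.8, 0.1, 4.0]
wrist_force: [-4.0, 10.7, -4.6]
opening: 0.0129
```

Emit:
apply_moves([
  [0,0,0,0,0,9.5,1],
  [0,0,0,0,0,9.5,1],
  [0,0,0,0,0,9.5,1],
  [0,0,0,0,0,9.5,1],
  [0,0,0,0,0,9.5,1],
  [0,0,0,0,0,9.5,1],
  [0,0,0,0,0,9.5,1],
  [0,0,0,0,0,9.5,1],
  [0,0,0,0,0,9.5,1],
  [0,0,0,0,0,4,1],
  [0,0,0,0,0,0,1],
  [0,0,0,0,0,0,1],
])

```text
time: 4.7
ee_pos: [0.5246, -0.077, 0.0987]
tcp_rot: [179.8, -0.0, 93.5]
wrist_force: [11.6, -0.7, -14.8]
opening: 0.013
```

Emit:
apply_moves([
  [0,0,0,0,0,0,0.5],
  [0,0,0,0,0,0,0.4],
  [0,0,20,0,0,0,0.4],
  [0,0,50,0,0,0,0.4],
  [0,8,50,0,0,-9,0.4],
  [-3,18,45,0,0,-10,0.4],
  [-5,20,0,0,0,-10,0.4],
  [-5,20,0,0,0,-10,0.4],
  [-5,20,0,0,0,-10,0.4],
  [-5,20,0,0,0,-10,0.4],
  [-5,20,0,0,0,-10,0.4],
  [-3,20,0,0,0,-10,0.4],
  [-3,20,0,0,0,-10,0.4],
  [0,0,0,0,0,0,0.4],
])

```text
time: 6.45
ee_pos: [0.492, 0.0619, 0.264]
tcp_rot: [-178.9, -0.0, 6.6]
wrist_force: [-0.1, 0.1, 0.3]
opening: 0.0514
```

```bash
python3 - <<'E'
from h import *
o=get_obs();print(o['time'],o['ee_pos'],o['tcp_rot'],o['opening'],o['q'])
cv2.imwrite("pics/w2.png",cv2.convertScaleAbs(camera("wrist")[:,:,::-1],alpha=1.6))
cv2.imwrite("pics/s2.png",cv2.resize(camera("scene")[140:290,100:330,::-1],(790,515)))
E
```

```text
6.45 [0.49198934 0.06192775 0.26398131] [-1.78853227e+02 -2.69127386e-02  6.64533835e+00] 0.05141518077589085 [  6.55443162  -2.09782582   4.60519115  96.67792401   1.146814
 179.90907507]
```

View pics/w2.png

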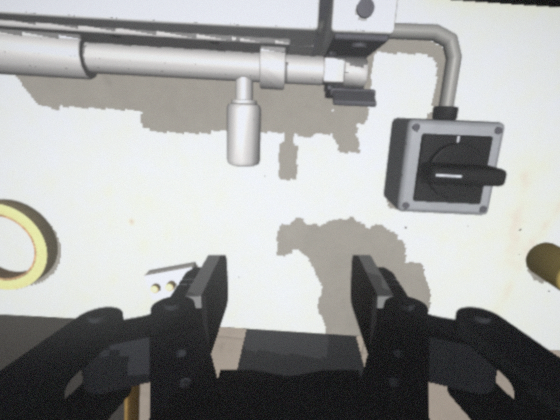

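View pics/s2.png

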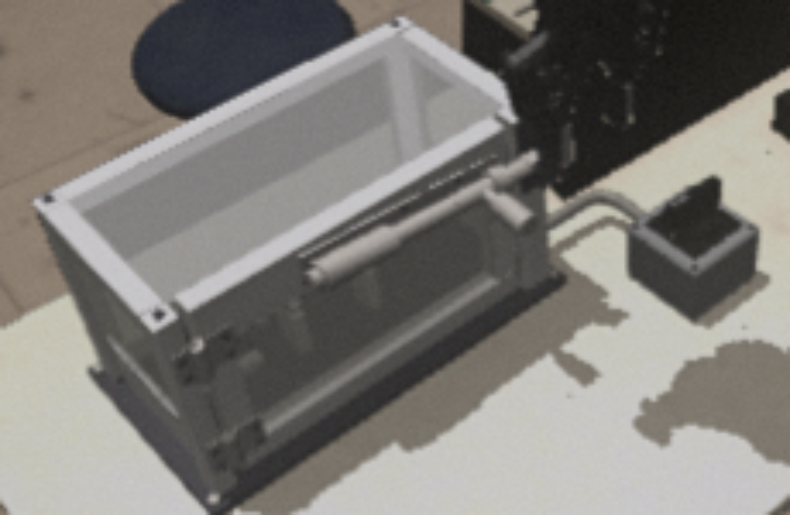

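```bash
python3 - <<'E'
from h import *
P=([.49199,.06193,.26398],[-178.853,-.0269,6.645])
for p in [(244,102),(243.5,133),(243,162)]: print(plane("wrist",p,.167,P))
a=cv2.imread("pics/s2.png")
print("tip",tri(ray("wrist",(243,160),P),ray("top",(135+349/3,105+303/3)),ray("scene",(100+528/3.435,140+219/3.435))))
for p in [(332,54),(395,52),(333,0)]: print(plane("wrist",p,.2,P))
print("rod",plane("wrist",(90,62),.167,P),plane("wrist",(300,70),.17,P))
E
```

```text
[0.55961513 0.09861857 0.167     ]
[0.54201405 0.09747669 0.167     ]
[0.52479568 0.0963696  0.167     ]
tip (array([0.52666118, 0.09489862, 0.17024576]), [np.float64(1.148290441879439), np.float64(1.491061143290493), np.float64(1.8090610358193893)])
[0.58588976 0.05405085 0.2       ]
[0.58995971 0.02466419 0.2       ]
[0.60842238 0.05697629 0.2       ]
rod [0.57073667 0.1869426  0.167     ] [0.58023309 0.06841136 0.17      ]
```

Emit:
apply_moves([
  [3,2,0,0,0,10.4,0.4],
  [3,2,0,0,0,10.4,0.4],
  [3,2,0,0,0,10.4,0.4],
  [3,2,0,0,0,10.4,0.4],
  [3,2,0,0,0,10.4,0.4],
  [3,2,0,0,0,10.4,0.4],
  [3,2,0,0,0,10.4,0.4],
  [3,2,0,0,0,10.4,0.4],
  [3,2,0,0,0,10.4,0.4],
  [3,2,0,0,0,10.4,0.4],
  [3,2,0,0,0,10.4,0.4],
  [3,2,0,0,0,10.4,0.4],
  [3,2,0,0,0,10.4,0.4],
  [3,2,0,0,0,10.4,0.4],
  [3,2,0,0,0,10.4,0.4],
  [3,2,0,0,0,10.4,0.4],
  [2,2,0,0,0,10.4,0.4],
  [0,0,0,0,0,0,0.4],
])

```text
time: 8.8
ee_pos: [0.5421, 0.0962, 0.2634]
tcp_rot: [-178.8, 0.0, -176.7]
wrist_force: [-0.1, -0.9, 0.4]
opening: 0.0512
```

```bash
python3 - <<'E'
from h import *
o=get_obs();print(o['time'],o['ee_pos'],o['tcp_rot'],o['opening'],o['q'])
cv2.imwrite("pics/w3.png",cv2.convertScaleAbs(camera("wrist")[:,:,::-1],alpha=1.6))
E
```

```text
8.8 [0.54211808 0.09622858 0.26337243] [-1.78830360e+02  2.47345677e-02 -1.76653033e+02] 0.051186386604407136 [10.63165903  5.54869997 12.37232338 96.94741877 -1.16333379  7.28620165]
```

View pics/w3.png

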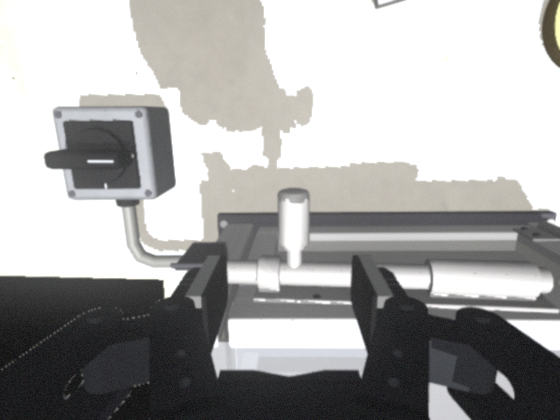

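```bash
python3 - <<'E'
from h import *
P=([.54212,.09623,.26337],[-178.83,.0247,-176.653])
P2=([.49199,.06193,.26398],[-178.853,-.0269,6.645])
for p in [(293.5,195),(293.5,220),(294,245)]: print(plane("wrist",p,.167,P),plane("wrist",p,.177,P))
print(tri(ray("wrist",(292,247),P),ray("wrist",(244,101),P2)))
print(tri(ray("wrist",(293.5,193),P),ray("wrist",(243,163),P2)))
E
```

```text
[0.52634788 0.0968354  0.167     ] [0.52408295 0.0967732  0.177     ]
[0.54246766 0.09782165 0.167     ] [0.53947169 0.09771472 0.177     ]
[0.55917438 0.09916486 0.167     ] [0.55542074 0.09899702 0.177     ]
(array([0.55991763, 0.0975608 , 0.16844322]), [np.float64(0.4130701184003458), np.float64(0.4130701184003816)])
(array([0.52438426, 0.09578403, 0.1686521 ]), [np.float64(1.0178551999466652), np.float64(1.017855199946665)])
```

Emit:
apply_moves([
  [0.5,1,-20,1.2,0,0.5,0.4],
  [0,0,-30,0,0,0,0.4],
  [0,0,-30,0,0,0,0.4],
  [0,0,-18,0,0,0,0.4],
  [0,0,0,0,0,0,0.6],
  [0,0,0,0,0,0,0.8],
  [0,0,0,0,0,0,1],
  [0,0,0,0,0,0,1],
  [0,0,0,0,0,0,1],
], grip_force=50)

```text
time: 9.98
ee_pos: [0.543, 0.0972, 0.1662]
tcp_rot: [180.0, 0.2, -176.1]
wrist_force: [-0.1, -0.9, 6.5]
opening: 0.0185
```

Emit:
apply_moves([
  [0,0,2,0,0,0,1],
  [0,0,2,0,0,0,1],
  [0,0,2,0,0,0,1],
  [0,0,2,0,0,0,1],
  [0,0,0,0,0,0,1],
])

```text
time: 10.6
ee_pos: [0.5426, 0.0972, 0.1734]
tcp_rot: [180.0, 0.1, -176.1]
wrist_force: [1.3, -1.7, -3.3]
opening: 0.0183
```

Emit:
apply_moves([
  [-0.2,3,0.6,0,0,0,1],
  [-0.2,3,0,0,0,0,1],
  [-0.2,3,0,0,0,0,1],
  [0,0,0,0,0,0,1],
])

```text
time: 11.1
ee_pos: [0.542, 0.1068, 0.1739]
tcp_rot: [179.9, 0.1, -176.0]
wrist_force: [1.9, 2.1, -3.2]
opening: 0.0185
```

Emit:
apply_moves([
  [-0.3,5,0,0,0,0,1],
  [-0.3,5,0,0,0,0,1],
  [-0.3,5,0,0,0,0,1],
  [-0.3,5,0,0,0,0,1],
  [-0.3,5,0,0,0,0,1],
  [-0.3,5,0,0,0,0,1],
  [-0.3,5,0,0,0,0,1],
  [-0.3,4.5,0,0,0,0,1],
  [0,0,0,0,0,0,1],
  [0,0,0,0,0,0,1],
])

```text
time: 12.35
ee_pos: [0.5395, 0.146, 0.1738]
tcp_rot: [179.9, 0.1, -176.0]
wrist_force: [-1.8, 2.4, -1.6]
opening: 0.0183
```

```bash
python3 - <<'E'
from h import *
o=get_obs();print(o['time'],o['ee_pos'],o['tcp_rot'],o['opening'],o['q'])
cv2.imwrite("pics/w4.png",cv2.convertScaleAbs(camera("wrist")[:,:,::-1],alpha=1.6))
cv2.imwrite("pics/s4.png",cv2.convertScaleAbs(cv2.resize(camera("scene")[140:290,100:330,::-1],(790,515)),alpha=1.5))
E
```

```text
12.35 [0.53950337 0.14601693 0.17383397] [ 1.79924882e+02  8.67235465e-02 -1.76041860e+02] 0.01830659358538432 [1.51170248e+01 5.21724540e+00 2.09328788e+00 8.67764209e+01
 5.69141981e-02 1.11588775e+01]
```

View pics/w4.png

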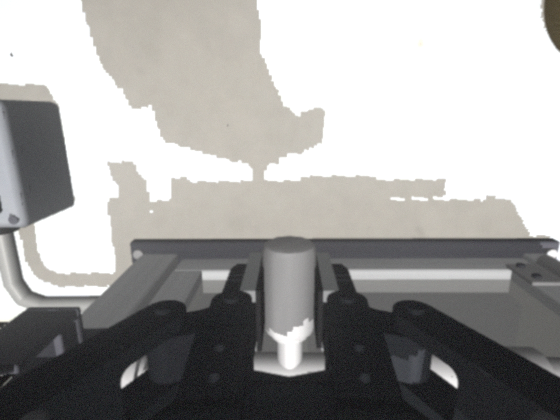

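View pics/s4.png

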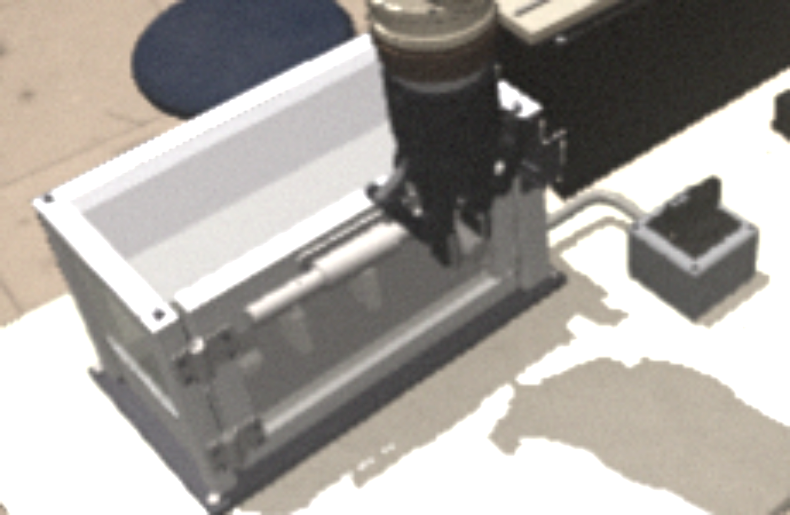

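Emit:
apply_moves([
  [0,0,-3,0,0,0,0.6],
  [0,0,0,0,0,0,0.4],
  [0,0,0,0,0,0,0.3],
  [0,0,30,0,0,0,0.3],
  [0,0,35,0,0,0,0.3],
  [0,-2,28,0,0,-10,0.1],
  [2,-2.5,0,0,0,-10,0],
  [2,-2.5,0,0,0,-10,0],
  [2,-2.5,0,0,0,-10,0],
  [2,-2.5,0,0,0,-10,0],
  [2,-2.5,0,0,0,-10,0],
  [2,-2.5,0,0,0,-10,0],
  [2,-2.5,0,0,0,-10,0],
  [2,-2.5,0,0,0,-10,0],
  [0,0,0,0.58,-8.73,0,0],
  [0,0,0,0.58,-8.73,0,0],
  [0,0,0,0.58,-8.73,0,0],
  [0,0,0,0.58,-8.73,0,0],
  [0,0,0,0,0,0,0],
])

```text
time: 14.82
ee_pos: [0.5529, 0.1232, 0.2618]
tcp_rot: [145.1, 0.2, 93.9]
wrist_force: [0.1, 0.3, 0.4]
opening: 0.0854
```

```bash
python3 - <<'E'
from h import *
o=get_obs();print(o['time'],o['ee_pos'],o['tcp_rot'],o['opening'],o['q'],R.from_euler('xyz',o['tcp_rot'],degrees=True).as_matrix().round(3))
cv2.imwrite("pics/w5.png",cv2.convertScaleAbs(camera("wrist")[:,:,::-1],alpha=1.6))
cv2.imwrite("pics/s5.png",cv2.convertScaleAbs(cv2.resize(camera("scene")[100:290,100:330,::-1],(726,600)),alpha=1.5))
E
```

```text
14.825 [0.55293783 0.12323639 0.26180663] [145.06000209   0.17442163  93.88172181] 0.08535369172587515 [ 15.85218419 -25.69452431 -22.81598986  58.55220141  -6.96293624
  99.76268594] [[-0.068  0.818  0.572]
 [ 0.998  0.057  0.036]
 [-0.003  0.573 -0.82 ]]
```

View pics/w5.png

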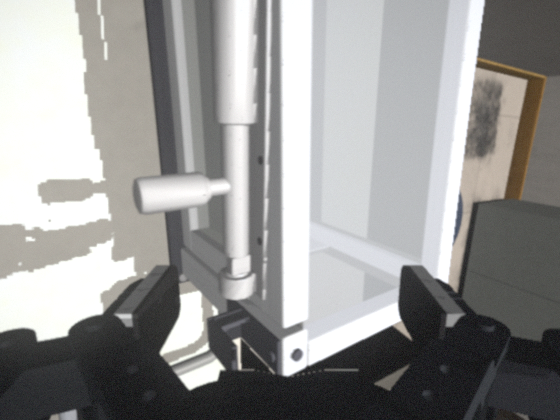

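View pics/s5.png

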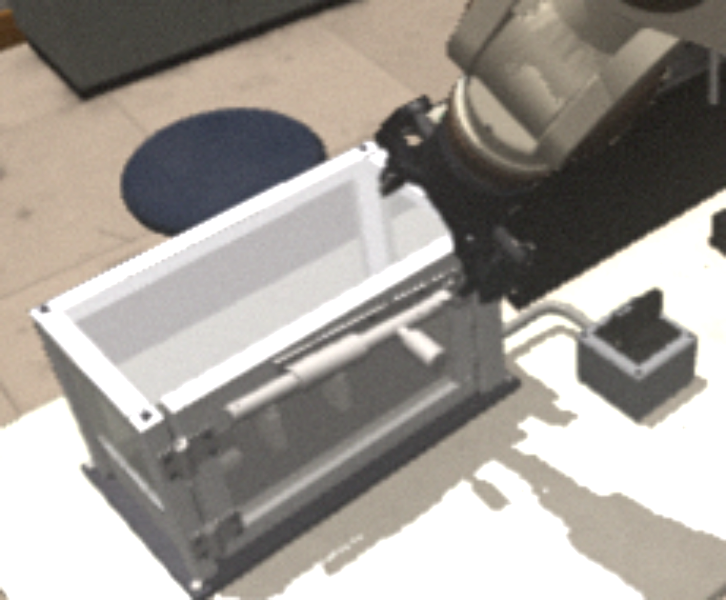

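```bash
python3 - <<'E'
from h import *
P=([.55294,.12324,.26181],[145.06,.1744,93.882])
for p in [(150,194),(172,192),(205,189)]: print(plane("wrist",p,.1715,P))
for p in [(284,320),(308,318),(284,100),(282,10),(266,100)]: print(p,plane("wrist",p,.2,P))
E
```

```text
[0.5264389  0.14654281 0.1715    ]
[0.53769819 0.14695702 0.1715    ]
[0.55614801 0.14762995 0.1715    ]
(284, 320) [0.59549254 0.06967106 0.2       ]
(308, 318) [0.61435238 0.06576489 0.2       ]
(284, 100) [0.58721344 0.19757551 0.2       ]
(282, 10) [0.58339493 0.23873619 0.2       ]
(266, 100) [0.57636389 0.19666171 0.2       ]
```

Emit:
apply_moves([
  [8,-2,-20,0,0,0,0],
  [8,0,-20,0,0,0,0],
  [9,0,-20,0,0,0,0],
  [8,0,-12,0,0,0,0],
  [0,0,0,0,0,0,0],
])

```text
time: 15.55
ee_pos: [0.5895, 0.1217, 0.1913]
tcp_rot: [145.1, 0.2, 93.8]
wrist_force: [0.1, 0.2, -0.5]
opening: 0.0857
```

```bash
python3 - <<'E'
from h import *
o=get_obs();print(o['time'],o['ee_pos'],o['tcp_rot'],o['wrist_force'],o['torque'])
cv2.imwrite("pics/w6.png",cv2.convertScaleAbs(camera("wrist")[:,:,::-1],alpha=1.6))
cv2.imwrite("pics/s6.png",cv2.convertScaleAbs(cv2.resize(camera("scene")[100:290,100:330,::-1],(726,600)),alpha=1.5))
E
```

```text
15.55 [0.58946051 0.12171365 0.19131621] [145.10284917   0.17227965  93.83651767] [ 0.05472748  0.19075099 -0.50279421] [-0.00627677  0.50691213  0.06117907]
```

View pics/w6.png

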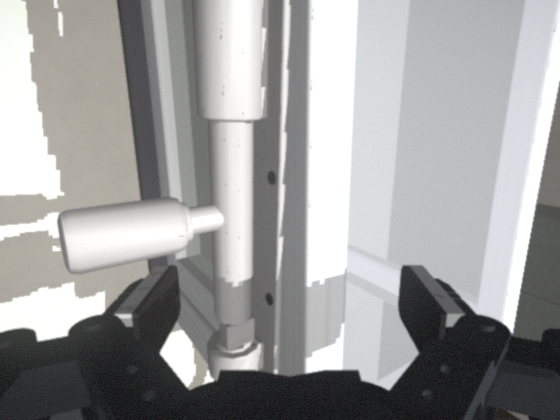

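View pics/s6.png

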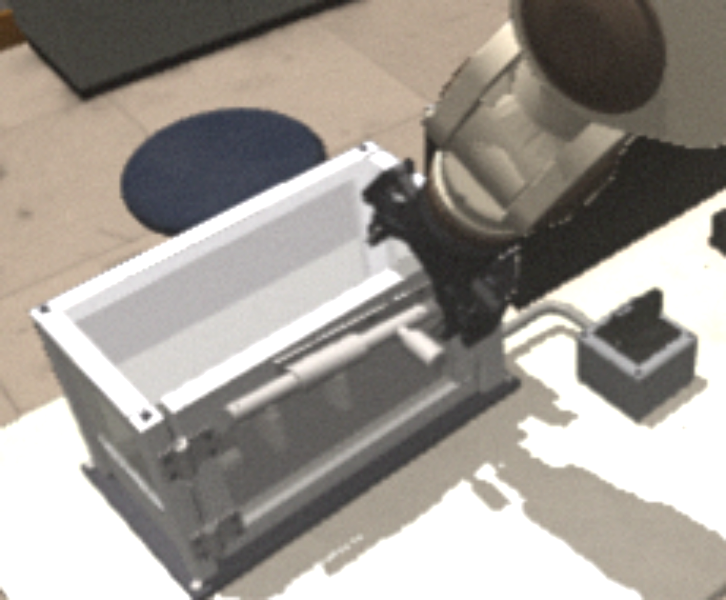

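Emit:
apply_moves([
  [-5,2,0,0,0,0,0],
  [-0.1,2,0,0,0,0,0],
  [-0.1,2,0,0,0,0,0],
  [0,0,0,0,0,0,0],
])

```text
time: 16.15
ee_pos: [0.5834, 0.1279, 0.1922]
tcp_rot: [144.9, 0.2, 93.9]
wrist_force: [0.1, 0.2, -0.0]
opening: 0.0859
```

Emit:
apply_moves([
  [-0.1,1.5,0,0,0,0,0],
  [-0.1,1.5,0,0,0,0,0],
  [0,0,0,0,0,0,0],
])

```text
time: 16.52
ee_pos: [0.5832, 0.1294, 0.192]
tcp_rot: [145.0, 0.3, 93.7]
wrist_force: [-2.2, -8.2, 2.6]
opening: 0.0856
```

```bash
python3 - <<'E'
import numpy as np
H=np.array([.588,.333]);p=np.array([.5832,.1300])
rot=lambda a:np.array([[np.cos(a),-np.sin(a)],[np.sin(a),np.cos(a)]])
prev=p
for k in range(1,15):
    q=H+rot(-np.radians(2*k))@(p-H); print(k,((q-prev)*1e3).round(1),q.round(4)); prev=q
E
```

```text
1 [-7.1  0.3] [0.5761 0.1303]
2 [-7.1  0.5] [0.5691 0.1308]
3 [-7.   0.8] [0.562  0.1316]
4 [-7.  1.] [0.555  0.1326]
5 [-7.   1.3] [0.548  0.1339]
6 [-6.9  1.5] [0.5411 0.1354]
7 [-6.9  1.8] [0.5342 0.1372]
8 [-6.8  2. ] [0.5274 0.1392]
9 [-6.7  2.2] [0.5207 0.1414]
10 [-6.6  2.5] [0.5141 0.1439]
11 [-6.6  2.7] [0.5075 0.1466]
12 [-6.5  2.9] [0.501  0.1495]
13 [-6.4  3.1] [0.4947 0.1526]
14 [-6.2  3.4] [0.4885 0.156 ]
```

Emit:
apply_moves([
  [-7,1,0,0,0,-2,0],
  [-7,1,0,0,0,-2,0],
  [-7,1,0,0,0,-2,0],
  [-7,1,0,0,0,-2,0],
  [-7,1.3,0,0,0,-2,0],
  [0,0,0,0,0,0,0],
])

```text
time: 17.27
ee_pos: [0.5476, 0.133, 0.1919]
tcp_rot: [144.9, 0.5, 83.6]
wrist_force: [-4.6, -21.7, 5.3]
opening: 0.0851
```

```bash
python3 - <<'E'
from h import *
o=get_obs();print(o['time'],o['ee_pos'],o['tcp_rot'],o['wrist_force'],o['torque'])
cv2.imwrite("pics/w7.png",cv2.convertScaleAbs(camera("wrist")[:,:,::-1],alpha=1.6))
E
```

```text
17.275 [0.54755742 0.13302043 0.19185287] [144.94529114   0.54328439  83.59127452] [ -4.64226873 -21.66526225   5.25781501] [-3.68002003  1.07215777 -1.49089557]
```

View pics/w7.png

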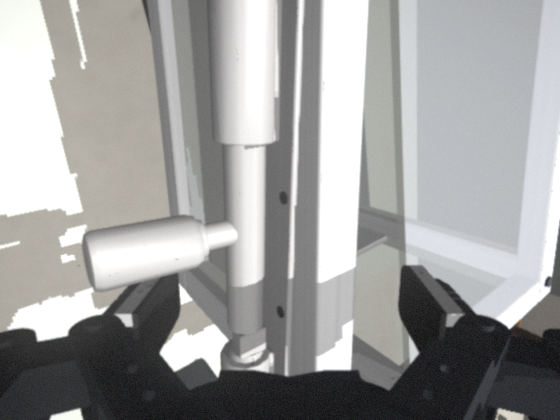

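Emit:
apply_moves([
  [-6.9,1.4,0,0,0,-2,0],
  [-6.9,1.6,0,0,0,-2,0],
  [-6.8,1.8,0,0,0,-2,0],
  [-6.7,2.1,0,0,0,-2,0],
  [-6.6,2.4,0,0,0,-2,0],
  [-6.6,2.6,0,0,0,-2,0],
  [-6.5,2.9,0,0,0,-2,0],
  [-6.4,3.1,0,0,0,-2,0],
  [-6.2,3.4,0,0,0,-2,0],
  [0,0,0,0,0,0,0],
])

```text
time: 18.58
ee_pos: [0.4869, 0.1539, 0.1915]
tcp_rot: [144.9, 0.7, 65.7]
wrist_force: [-15.1, -24.6, 11.2]
opening: 0.0853
```

```bash
python3 - <<'E'
from h import *
o=get_obs();print(o['time'],o['ee_pos'],o['tcp_rot'],o['wrist_force'],o['torque'],o['q'])
print(R.from_euler('xyz',o['tcp_rot'],degrees=True).as_matrix().round(3))
cv2.imwrite("pics/w8.png",cv2.convertScaleAbs(camera("wrist")[:,:,::-1],alpha=1.6))
cv2.imwrite("pics/s8.png",cv2.convertScaleAbs(cv2.resize(camera("scene")[100:290,100:330,::-1],(726,600)),alpha=1.5))
E
```

```text
18.575 [0.48691073 0.15391278 0.19152914] [144.90529682   0.71458791  65.70093757] [-15.06020996 -24.63009216  11.15137711] [-4.37960759  2.42807014 -1.92245037] [ 32.30739572 -22.32839269 -26.61281964  65.09130245 -29.05380469
 140.98190132]
[[ 0.411  0.749  0.52 ]
 [ 0.911 -0.33  -0.246]
 [-0.012  0.575 -0.818]]
```

View pics/w8.png

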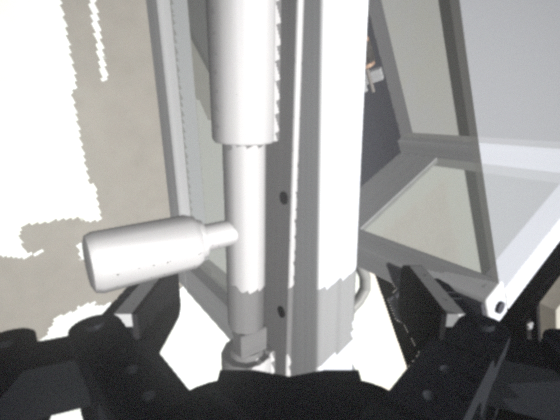

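View pics/s8.png

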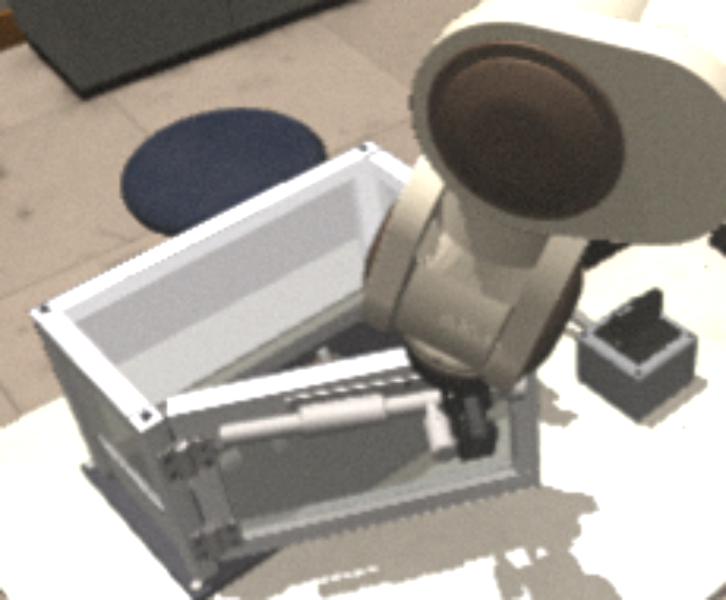

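Emit:
apply_moves([
  [3.9,-1.8,-6.3,3.59,7.98,0,0],
  [3.2,-1.4,-6.9,3.59,7.98,0,0],
  [2.1,-0.9,-7.2,3.59,7.98,0,0],
  [1.1,-0.5,-6.6,3.59,7.98,0,0],
  [0,0,0,0,0,0,0],
])

```text
time: 19.3
ee_pos: [0.497, 0.1478, 0.1622]
tcp_rot: [-179.6, 0.8, 65.8]
wrist_force: [-15.7, -25.8, 3.9]
opening: 0.0853
```

```bash
python3 - <<'E'
from h import *
o=get_obs();print(o['time'],o['ee_pos'],o['tcp_rot'],o['wrist_force'],o['torque'],o['q'])
cv2.imwrite("pics/w9.png",cv2.convertScaleAbs(camera("wrist")[:,:,::-1],alpha=1.6))
cv2.imwrite("pics/s9.png",cv2.convertScaleAbs(cv2.resize(camera("scene")[100:290,100:330,::-1],(726,600)),alpha=1.5))
E
```

```text
19.3 [0.49699172 0.14775357 0.16215042] [-179.62450837    0.84396046   65.77622751] [-15.72110203 -25.7602371    3.85061038] [-4.86930215  2.8503267   1.45302087] [ 16.75900222   0.61181731  -3.9939528   86.23120274  -0.39082008
 130.98839484]
```

View pics/w9.png

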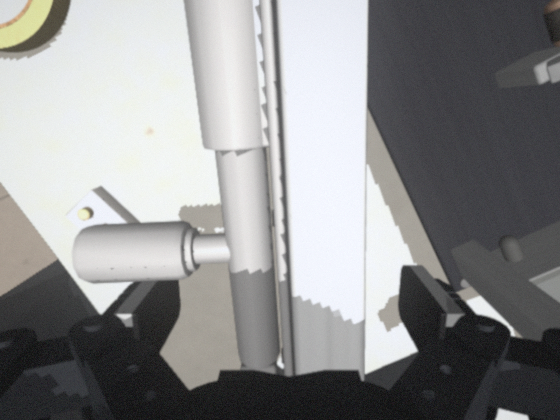

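View pics/s9.png

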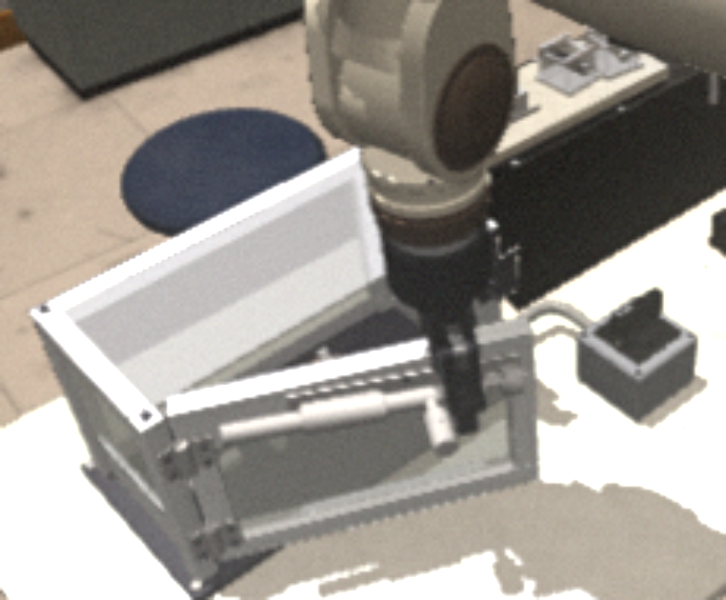

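Emit:
apply_moves([
  [-4.6,2,0,0,0,0,0],
  [-4.6,2,0,0,0,0,0],
  [-4.6,2,0,0,0,0,0],
  [-4.6,2,0,0,0,0,0],
  [-0.8,-1.8,0,0,0,0,0],
  [-0.8,-1.8,0,0,0,0,0],
  [-0.8,-1.8,0,0,0,0,0],
  [-0.8,-1.8,0,0,0,0,0],
  [-0.8,-1.8,0,0,0,0,0],
  [0,0,0,0,0,0,0],
  [0,0,0,0,0,0,0],
])

```text
time: 20.78
ee_pos: [0.4767, 0.152, 0.1652]
tcp_rot: [179.9, 0.0, 65.9]
wrist_force: [3.4, 1.6, 0.4]
opening: 0.0856
```

```bash
python3 - <<'E'
from h import *
o=get_obs();print(o['time'],o['ee_pos'],o['tcp_rot'],o['wrist_force'],o['torque'],o['q'])
cv2.imwrite("pics/w10.png",cv2.convertScaleAbs(camera("wrist")[:,:,::-1],alpha=1.6))
cv2.imwrite("pics/s10.png",cv2.convertScaleAbs(cv2.resize(camera("scene")[100:290,100:330,::-1],(726,600)),alpha=1.5))
E
```

```text
20.775 [0.47672573 0.15198085 0.16520275] [1.79933202e+02 3.91659911e-02 6.59449133e+01] [3.37974937 1.56781681 0.39460178] [ 0.15705592 -0.78298248  0.20938813] [ 1.77218367e+01 -2.70901690e+00 -6.92390117e+00  8.57613950e+01
 -7.37108549e-02  1.31776885e+02]
```

View pics/w10.png

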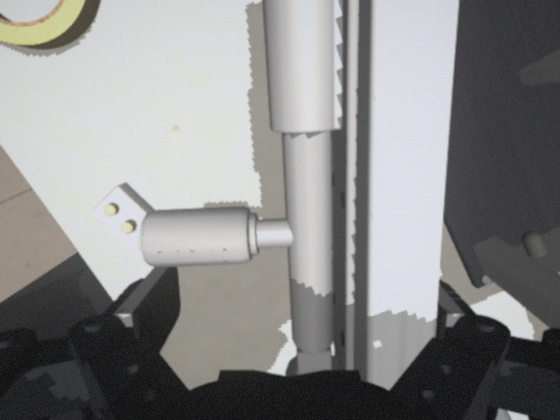

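View pics/s10.png

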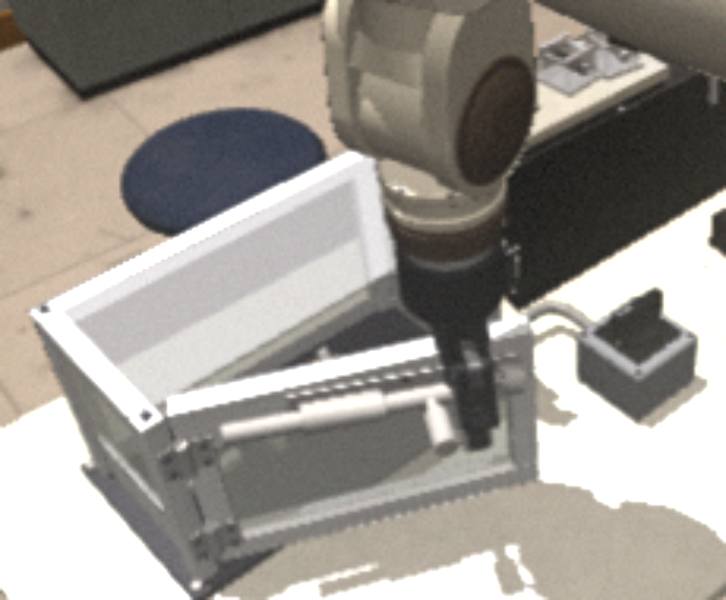

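Emit:
apply_moves([
  [0,0,0,0,0,0,0],
  [0,0,0,0,0,0,0],
  [0,0,0,0,0,0,0],
  [0,0,0,0,0,0,0],
])

```text
time: 21.38
ee_pos: [0.4765, 0.1517, 0.165]
tcp_rot: [180.0, 0.1, 65.9]
wrist_force: [2.2, 0.7, 1.9]
opening: 0.0857
```

```bash
python3 - <<'E'
from h import *
o=get_obs();p=o['ee_pos'];r=o['tcp_rot'];P=(p,r);print(o['time'],p,r,o['wrist_force'])
im=camera("wrist");cv2.imwrite("pics/w11.png",cv2.convertScaleAbs(im[:,:,::-1],alpha=1.6))
t=camera("top");cv2.imwrite("pics/t11.png",cv2.convertScaleAbs(cv2.resize(t[105:285,135:385,::-1],(750,540)),alpha=1.5))
a=plane("wrist",(458,10),.2,P);b=plane("wrist",(442,230),.2,P)
a2=plane("wrist",(374,60),.2,P);b2=plane("wrist",(367,300),.2,P)
for u,v in((a,b),(a2,b2)):
    d=u-v; print(u,v,"dir deg from +y (open angle - 3.8 offset):",np.degrees(np.arctan2(d[0],d[1]))+3.8)
print("knob",plane("wrist",(150,238),.1715,P),plane("wrist",(248,236),.1715,P))
E
```

```text
21.375 [0.47651687 0.15168161 0.16497617] [1.79955441e+02 8.25848174e-02 6.59280431e+01] [2.18971197 0.71991789 1.94941821]
[0.5458076  0.21662909 0.2       ] [0.52732871 0.16967626 0.2       ] dir deg from +y (open angle - 3.8 offset): 25.282754669873036
[0.52573323 0.21473492 0.2       ] [0.50275381 0.15887179 0.2       ] dir deg from +y (open angle - 3.8 offset): 26.159925893786795
knob [0.44358388 0.19371967 0.1715    ] [0.47420061 0.18076367 0.1715    ]
```

View pics/t11.png

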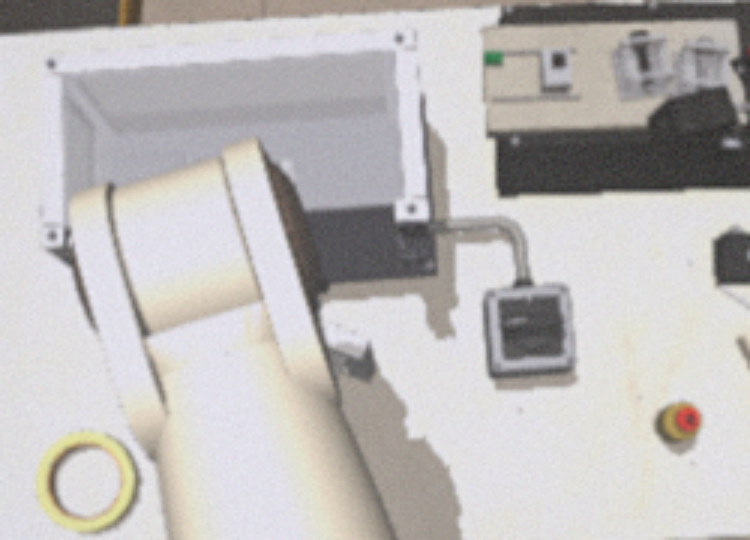

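```bash
python3 -c "
from workcell import *
print(job_done()); o=get_obs(); print(o['time'],o['ee_pos'],o['wrist_force'])"
```

```text
the job is handed in; nothing more can be done
None
the job is handed in; nothing more can be done
```

The job is handed in. My last checks before that showed everything within its limits, but no verdict came back. The last clock reading was about 21.4 s of the 51 s allowed.

- **Isolator:** I turned the handle a quarter turn anticlockwise. The later camera pictures show it at OFF.
- **Bolt:** I gripped the knob, lifted it about 7 mm, drew it back about 49 mm and released it. The forces stayed at a few newtons, so it was never forced against the keeper. The last picture puts it about 48 mm back.
- **Gate:** I pushed on the knob with one finger to swing the gate open, then lowered the other finger behind it. The gate frame now rests on that finger rather than on the knob, so the fingers touch the gate itself.

**Last checks:**
- The camera put the gate at about 0.45 rad, and the finger position gave about 0.46.
- The arm was still. The horizontal push read 3.7 N and then 2.3 N over the last 0.6 s, while I expected about 4 N from the spring. Its direction was also somewhat off the expected closing line. I put this down to friction and sensor bias.
- In the last top picture the tape roll and the oil bottle had not moved. The trial block was hidden behind the arm there, and the screwdriver was outside my crop, so I did not check those two at the end. Nothing was moved near either of them.

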